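# Load the platform shaker and start it from zero

## Robot

A 6-joint arm with a two-finger parallel gripper is mounted at the origin on a cart in front of the work surface, level with it; the furniture and walls round the work are solid. World frame = base frame: x ahead of the robot, y to its left, z up, the work surface at z = 0. Lengths are in m, angles in rad, forces in N, time in s.
With the tool pointing down it reaches from about 0.275 to 0.75 m from the base axis. Payload 10.2 kg.
Tool frame: the origin (TCP) lies midway between the tips of the shut fingers; the grasp point (between the pads) lies 19 mm behind it (env.hold_point_z is the distance from the TCP to the grasp point, in m); x points along the fingers, z is the direction in which the jaws open and shut, and the axes are right-handed (so a half turn about x gives the same grasp; the last joint's range is limited). The gripper opens to 85 mm and grips with 20 to 120 N. Pads are 22 mm wide; open, the fingers measure 114 mm over their backs; the gripper's body (76 mm by 85 mm) begins 54 mm behind the grasp point. The pads swing forward as they close: fully open they stand 13 mm farther back than shut.
Start: joints at [-1.466, 0.313, 1.498, -0, 1.331, -0.223], TCP at [0.169, -0.497, 0.231] pointing down, gripper open.
Joint ranges: [-2.94, 2.94], [-0.97, 2.17], [0.19, 2.56], [-1.23, 4.37], [0.02, 3.11], [-2.88, 2.88]. Speed limits (rad/s): [2.39, 2.39, 3.01, 3.14, 3.14, 3.14].

## Interface

Orientations are given as a unit quaternion [x, y, z, w].
In Python, from bench import env, kinematics, monitor, eyes, job gives the robot as it stands. The module is installed in compiled form; this text tells all that it offers. Calls block until the motion is done:
- env.reach(position, orientation): joint-space move of the TCP to a pose.
- env.movel(position, velocity=0.15, frame=None, guard=None): straight line of the TCP; frame=None keeps the orientation; velocity is the mean speed in m/s. With guard (N) it stops when the force on the tool has changed by that much, and returns True; else False.
- env.set_joints(angles): joint-space move.
- env.release() and env.close_gripper(effort=None): open the fingers fully, or close them until they stop; effort is the grip in N (None keeps the last).
- env.hold(seconds).
- kinematics.ik(position, orientation): joint angles nearest the present ones, or None.
- monitor.sense(): the state.
- eyes.grab_frame(name): name is "scene" or "top" or "wrist"; returns a dict with "frame" (480x640x3 uint8, red, green, blue), "mtx" (3x3 intrinsics, pixels), "view" (4x4, takes a point from world to camera coordinates). Camera axes: x right, y down, z forward; pixel columns grow to the right and rows downward; lengths in m; the calibration is good to about 2 mm. A picture is of the moment at which its call begins. There is no depth.
A pose or a line that the arm cannot do raises env.MotionError and nothing moves.
- job.hand_in(): hands the job in, once; it reports no verdict.
The state is a dict: "clock": time; "joints": joint angles; "qvel": joint speeds; "joint_efforts": joint torques, N m; "position": TCP position; "ee_rot": TCP orientation; "contact_force": force on the tool from outside, world axes, zero at the start; "ft_torque": the same for the moment, N m; "finger_gap": opening from 0.0 (shut) to 1.0 (fully open).
Only numpy, scipy, OpenCV 4.12 (cv2) and the standard library are available. Lean on these libraries where they do the work, as an engineer would, in place of code of your own. Each camera call takes 0.05 s, during which the arm holds its last target. There are 200 camera calls.

## Task

Get the shaker going on the new batch: first turn its number drum back until 0 shows in the window, then take the short jars left in the tray out and stand them on the desk, and load every tall jar upright on the floor of the tray. With the drum still at 0 press the green start key, and only then turn the drum up until 6 stands in the middle of the window. All short jars must end up standing upright on the desk; leave the timer, tape and forceps alone.

Things in the scene. Friction and masses are not known exactly. Their poses are not given: they have to be found in the camera images.
- shaker: fixed laboratory platform shaker, 180 mm deep (x) and 298 mm wide (y, from -147 to +151 mm), underside on the desk. Left half (+y): an open loading tray with a low rim. Right half (-y): a light grey control housing, top 51 mm above the desk, with the number drum, its window and the green start key. Origin at the middle of its underside, x pointing away from the robot, y left, z up
- tray_floor (a point): centre of the tray's inner floor (30 mm above the desk, at x 0, y 73 mm of the shaker's frame). The inner floor is 166 mm along the shaker's x and 140 mm along its y; the rim walls stand 18 mm above the floor and are 5 mm thick. Axes as the shaker's
- window (a point): centre of the small window, 24 x 24 mm, in the top of the control housing, on the robot's side of the knob (48 mm from the knob's axis, towards the shaker's -x), with a dark frame and red index marks left and right; one white numeral of the black drum below shows through it, upright as seen from the robot. Axes as the shaker's
- speed_drum (a joint): angle of the number drum, rad: 0 shows the numeral 0 in the middle of the window, then one numeral every 0.5 rad (1 at 0.5, 2 at 1.0, ... 9 at 4.5). It grows as the knob turns clockwise seen from above; stops at 0 and at 4.6. It stays where it is left (friction about 0.05 Nm, no spring and no clicks). At the angle 0 the knob's bar lies along the shaker's x
- knob_grip (a point): on the vertical axis of the drum's knob, 72 mm above the desk: the height at which to grip. The knob is a black upright bar 46 mm long, 14 mm thick, from 57 to 86 mm above the desk, on a round foot of 50 mm diameter (51 to 57 mm); a white line on its top points at the shaker's -x end when the drum reads 0. This point turns with the drum: its x axis runs along the bar (so do its readings)
- start_key (a joint): travel of the start key, m: 0 at rest, 0.006 fully down; sprung, about 5 N to push it fully down; comes back up by itself. It counts as pressed beyond 0.004
- start_key_top (a point): centre of the top of the green round start key, 22 mm in diameter, at the front right corner of the control housing; pressed straight down
- tall_jar_1: closed amber glass jar with a white screw cap, a white paper band and a heavy steel foot 12 mm high, round, 43 to 44 mm in diameter and 82 mm tall (tall size); about 0.2 kg, hard to tip over; origin at the centre of its underside, z up through the cap; grip it round the body from above; stands on the desk left of the shaker. Three or four tall jars are present
- tall_jar_2: closed amber glass jar with a white screw cap, a white paper band and a heavy steel foot 12 mm high, round, 43 to 44 mm in diameter and 82 mm tall (tall size); about 0.2 kg, hard to tip over; origin at the centre of its underside, z up through the cap; grip it round the body from above; stands on the desk left of the shaker. Three or four tall jars are present
- tall_jar_3: closed amber glass jar with a white screw cap, a white paper band and a heavy steel foot 12 mm high, round, 43 to 44 mm in diameter and 82 mm tall (tall size); about 0.2 kg, hard to tip over; origin at the centre of its underside, z up through the cap; grip it round the body from above; stands on the desk left of the shaker. Three or four tall jars are present
- tall_jar_4: closed amber glass jar with a white screw cap, a white paper band and a heavy steel foot 12 mm high, round, 43 to 44 mm in diameter and 82 mm tall (tall size); about 0.2 kg, hard to tip over; origin at the centre of its underside, z up through the cap; grip it round the body from above; stands on the desk left of the shaker. Three or four tall jars are present
- left_jar_1: closed amber glass jar with a white screw cap, a white paper band and a heavy steel foot 12 mm high, round, 43 to 44 mm in diameter and 58 mm tall (short size); about 0.2 kg, hard to tip over; origin at the centre of its underside, z up through the cap; grip it round the body from above; stands in the shaker's tray at the start, left over from the last run. One or two of these are present
- left_jar_2: closed amber glass jar with a white screw cap, a white paper band and a heavy steel foot 12 mm high, round, 43 to 44 mm in diameter and 58 mm tall (short size); about 0.2 kg, hard to tip over; origin at the centre of its underside, z up through the cap; grip it round the body from above; stands in the shaker's tray at the start, left over from the last run. One or two of these are present
- short_jar_1: closed amber glass jar with a white screw cap, a white paper band and a heavy steel foot 12 mm high, round, 43 to 44 mm in diameter and 58 mm tall (short size); about 0.2 kg, hard to tip over; origin at the centre of its underside, z up through the cap; grip it round the body from above; stands on the desk among the tall ones; it is not part of this run
- short_jar_2: closed amber glass jar with a white screw cap, a white paper band and a heavy steel foot 12 mm high, round, 43 to 44 mm in diameter and 58 mm tall (short size); about 0.2 kg, hard to tip over; origin at the centre of its underside, z up through the cap; grip it round the body from above; stands on the desk among the tall ones; it is not part of this run
- lab_timer: white kitchen-type timer 66x66x19 mm lying flat on the desk at the left; a bystander; origin at its underside
- tape_roll: brown roll of packing tape, about 105 mm across and 48 mm high, lying flat near the front right corner of the desk; a bystander; origin at its underside
- forceps: steel forceps 126 mm long lying near the front edge at the left; a bystander; origin at its underside
Things that resemble listed ones, but are neither listed nor needed, are in the scene too. What is shaped like the left_jar_1 but purple is not meant.

How it is judged:
On the way, in this order (a step that is already met when the one before it is completed fails the run):
1. the drum is turned back to 0 (value of joint speed_drum below 0.13 rad), for 0.2 s.
2. with the drum at 0, every tall jar stands in the tray and every short jar on the desk (value of joint speed_drum below 0.13 rad and x of tall_jar_1 in the frame of tray_floor between -0.07 and 0.07 m and y of tall_jar_1 in the frame of tray_floor between -0.056 and 0.056 m and z of each of tall_jar_1, tall_jar_2, tall_jar_3, tall_jar_4 in the frame of tray_floor below 0.006 m and angle between each of tall_jar_1, tall_jar_2, tall_jar_3, tall_jar_4, short_jar_1, short_jar_2, left_jar_1, left_jar_2's own z axis and vertical below 0.15 rad and linear speed of each of tall_jar_1, tall_jar_2, tall_jar_3, tall_jar_4, short_jar_1, short_jar_2, left_jar_1, left_jar_2 below 0.03 m/s and x of tall_jar_2 in the frame of tray_floor between -0.07 and 0.07 m and y of tall_jar_2 in the frame of tray_floor between -0.056 and 0.056 m and x of tall_jar_3 in the frame of tray_floor between -0.07 and 0.07 m and y of tall_jar_3 in the frame of tray_floor between -0.056 and 0.056 m and x of tall_jar_4 in the frame of tray_floor between -0.07 and 0.07 m and y of tall_jar_4 in the frame of tray_floor between -0.056 and 0.056 m and height (world z) of short_jar_1 between -0.01 and 0.008 m and height (world z) of short_jar_2 between -0.01 and 0.008 m and height (world z) of left_jar_1 between -0.01 and 0.008 m and height (world z) of left_jar_2 between -0.01 and 0.008 m), for 0.2 s.
3. with the drum at 0, the start key is pressed (value of joint speed_drum below 0.13 rad and value of joint start_key above 0.004 m), for 0.05 s.
4. the drum is turned up to 6 (value of joint speed_drum between 2.87 and 3.13 rad), for 0.2 s.
At the end, for the whole second after the job is handed in: The drum is within 0.13 rad of numeral 6 (3.0 rad); every tall jar stands at rest on the tray floor, tilt under 0.15 rad, within 70 mm (x) and 56 mm (y) of the tray centre; all short jars stand likewise on the desk itself; the start key is up again (all of step 4 and x of tall_jar_1 in the frame of tray_floor between -0.07 and 0.07 m and y of tall_jar_1 in the frame of tray_floor between -0.056 and 0.056 m and z of each of tall_jar_1, tall_jar_2, tall_jar_3, tall_jar_4 in the frame of tray_floor below 0.006 m and angle between each of tall_jar_1, tall_jar_2, tall_jar_3, tall_jar_4, short_jar_1, short_jar_2, left_jar_1, left_jar_2's own z axis and vertical below 0.15 rad and linear speed of each of tall_jar_1, tall_jar_2, tall_jar_3, tall_jar_4, short_jar_1, short_jar_2, left_jar_1, left_jar_2 below 0.03 m/s and x of tall_jar_2 in the frame of tray_floor between -0.07 and 0.07 m and y of tall_jar_2 in the frame of tray_floor between -0.056 and 0.056 m and x of tall_jar_3 in the frame of tray_floor between -0.07 and 0.07 m and y of tall_jar_3 in the frame of tray_floor between -0.056 and 0.056 m and x of tall_jar_4 in the frame of tray_floor between -0.07 and 0.07 m and y of tall_jar_4 in the frame of tray_floor between -0.056 and 0.056 m and height (world z) of short_jar_1 between -0.01 and 0.008 m and height (world z) of short_jar_2 between -0.01 and 0.008 m and height (world z) of left_jar_1 between -0.01 and 0.008 m and height (world z) of left_jar_2 between -0.01 and 0.008 m and value of joint start_key below 0.002 m); the robot touches nothing.
It fails at once if the start key is pressed while the drum is not at 0 (0.2 rad or more) (value of joint start_key above 0.004 m and value of joint speed_drum above 0.2 rad).
It fails at once if the timer, the tape roll or the forceps is displaced by more than 40 mm (distance of any of lab_timer, tape_roll, forceps from where it was at the start of the episode above 0.04 m).
Of tall_jar_1, tall_jar_2, tall_jar_3, tall_jar_4 only 3 to 4 are there at a start; the rules pass over those that are not, and their reading is None.
Of left_jar_1, left_jar_2 only 1 to 2 are there at a start; the rules pass over those that are not, and their reading is None.
At some moment in a run one of tall_jar_1, tall_jar_2, tall_jar_3, tall_jar_4, short_jar_1, short_jar_2 may be knocked a few centimetres aside while the robot is not near it.
It also fails if it takes over 210 s, if anything falls off the work surface, if the arm or the gripper's body presses on something with over 40 N, if the wrist force passes 120 N, or if a joint passes its speed limit or range.

## Working session

There is one attempt and no reset: what is moved stays moved. The work goes in short steps, each a Python script; the robot and the scene stay as the last script left them, time stands still between calls to the robot, and variables do not carry over. Pictures are saved under pics/ and viewed, about 12 in all and at most 16, crops included, and the job is handed in when it is done.

```bash
mkdir -p pics; cat > h.py <<'E'
import numpy as np, cv2
from bench import env, kinematics, monitor, eyes, job
def snap(cam,name=None):
    f=eyes.grab_frame(cam)
    if name: cv2.imwrite(f'pics/{name}.png',cv2.cvtColor(f['frame'],cv2.COLOR_RGB2BGR))
    return f
def ray(f,uv,z):
    V=np.array(f['view']);R,t=V[:3,:3],V[:3,3]
    c=-R.T@t; d=R.T@np.linalg.inv(f['mtx'])@np.array([uv[0],uv[1],1.])
    return c+d*(z-c[2])/d[2]
def proj(f,p):
    V=np.array(f['view']);q=np.array(f['mtx'])@(V[:3,:3]@np.array(p)+V[:3,3]);return q[:2]/q[2]
E
python3 - <<'E'
from h import *
for c in ('top','scene'):
    f=snap(c,c+'0'); V=f['view']; print(c,-V[:3,:3].T@V[:3,3],V[:3,:3].round(2).tolist(),f['mtx'][0,0])
s=monitor.sense();print(s['clock'],s['ee_rot'],s['finger_gap'],env.hold_point_z)
E
```

```text
top [0.34022679 0.02201314 1.17097384] [[0.02, -1.0, 0.03], [-0.99, -0.03, -0.17], [0.17, -0.02, -0.99]] 622.0561782910818
scene [-0.24941657  0.69183155  0.83418289] [[-0.65, -0.76, 0.0], [-0.46, 0.39, -0.8], [0.6, -0.52, -0.6]] 557.6914218708764
0.1 [ 0.41200093  0.57517277 -0.41138722  0.57462342] 1.0013311892155439 0.0187
```

View pics/top0.png

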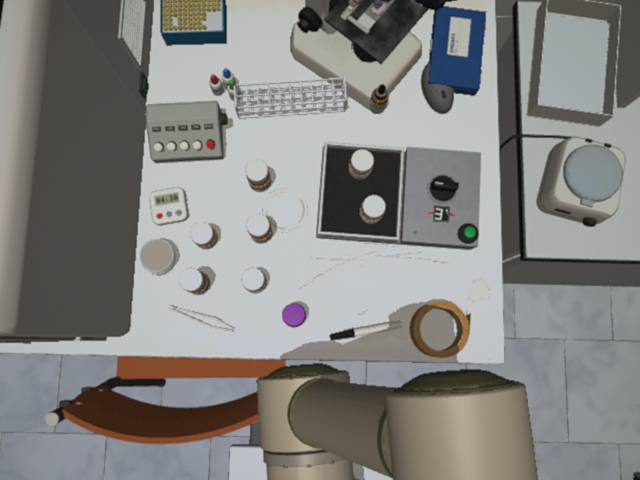

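View pics/scene0.png

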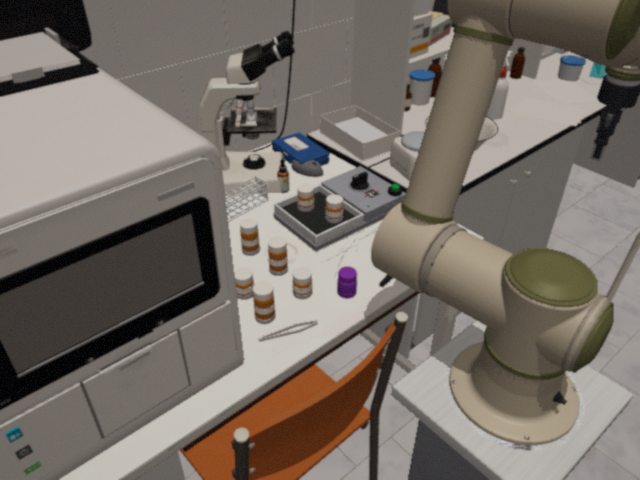

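The top view shows five desk jar caps at (258,173), (260,226), (204,234), (196,279) and (255,279). Two more caps are in the tray at (361,162) and (373,207), the knob is at about (444,188) and the key at (468,233). The scene view shows three tall jars, at (250,237), (278,255) and (264,301), and two short ones.

```bash
python3 - <<'E'
from h import *
f=snap('top'); g=snap('scene')
for n,uv in dict(A=(258,173),B=(260,226),C=(204,234),D=(196,279),E=(255,279),L1=(361,162),L2=(373,207)).items():
    for z in ((.088,) if n[0]=='L' else (.058,.082)):
        p=ray(f,uv,z); print(n,z,p.round(3),proj(g,p).round(0))
for uv in ((325,143),(481,150),(478,247),(318,240)): print(ray(f,uv,.05).round(3))
im=cv2.cvtColor(f['frame'],cv2.COLOR_RGB2BGR)
hsv=cv2.cvtColor(im,cv2.COLOR_BGR2HSV); m=cv2.inRange(hsv,(45,120,60),(80,255,255)); 
n,l,s,c=cv2.connectedComponentsWithStats(m)
for i in range(1,n):
    if s[i,4]>30: print('green',c[i],s[i,4],ray(f,c[i],.055))
print('knob',ray(f,(444,188),.086))
a=cv2.resize(im[130:260,310:490],None,fx=4,fy=4,interpolation=cv2.INTER_CUBIC)
cv2.imwrite('pics/c1.png',a)
E
```

```text
A 0.058 [0.641 0.124 0.058] [250. 230.]
A 0.082 [0.634 0.122 0.082] [252. 222.]
B 0.058 [0.542 0.116 0.058] [279. 249.]
B 0.082 [0.537 0.114 0.082] [280. 241.]
C 0.058 [0.524 0.216 0.058] [246. 272.]
C 0.082 [0.52  0.212 0.082] [248. 263.]
D 0.058 [0.443 0.226 0.058] [266. 294.]
D 0.082 [0.44  0.222 0.082] [267. 285.]
E 0.058 [0.445 0.121 0.058] [305. 271.]
E 0.082 [0.443 0.119 0.082] [306. 262.]
L1 0.088 [ 0.659 -0.064  0.088] [306. 188.]
L2 0.088 [ 0.576 -0.086  0.088] [335. 198.]
[0.705 0.002 0.05 ]
[ 0.7   -0.293  0.05 ]
[ 0.515 -0.284  0.05 ]
[0.52 0.01 0.05]
green [469.49606299 231.88976378] 127 [ 0.54188664 -0.26711046  0.055     ]
knob [ 0.61539498 -0.21418197  0.086     ]
```

View pics/c1.png

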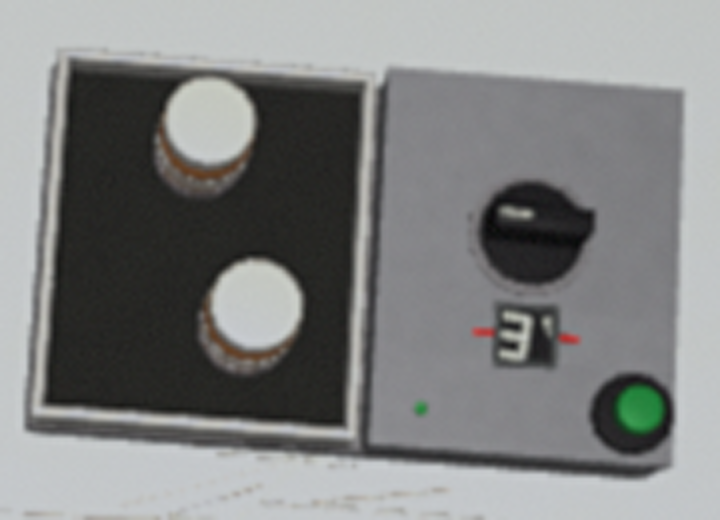

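```bash
cat >> h.py <<'E'
from scipy.spatial.transform import Rotation as Ro
def down(phi):
    x=np.array([0,0,-1.]);z=np.array([np.cos(phi),np.sin(phi),0]);y=np.cross(z,x)
    return Ro.from_matrix(np.c_[x,y,z]).as_quat()
E
python3 - <<'E'
from h import *
f=snap('top')
print('foot',ray(f,(443,188),.057),'win',ray(f,(441.5,213.5),.051))
for k in range(-2,3):
    phi=-0.03+k*np.pi/2; q=kinematics.ik([.615,-.216,.2],down(phi)); print(k,None if q is None else np.round(q,3))
for z in (.2,): env.reach([.6,-.216,z],down(-0.03))
s=monitor.sense();print(s['clock'],s['joints'])
snap('wrist','w1')
E
```

```text
foot [ 0.62269547 -0.21863431  0.057     ] win [ 0.57570249 -0.21667464  0.051     ]
-2 [-0.517  0.621  1.112 -0.     1.408  2.654]
-1 [-0.517  0.621  1.112 -0.     1.408  1.084]
0 [-0.517  0.621  1.112 -0.     1.408 -0.487]
1 [-0.517  0.621  1.112 -0.     1.408 -2.058]
2 [-0.517  0.621  1.112  0.     1.408  2.654]
2.1167 [-5.30654336e-01  5.87505718e-01  1.16754710e+00 -2.36112693e-04
  1.38635300e+00 -4.98890715e-01]
```

View pics/w1.png

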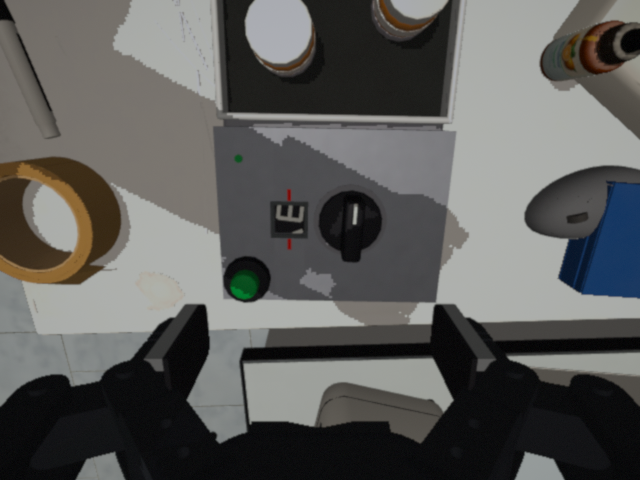

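The wrist view shows the drum reading 3, shifted left so slightly above it. The bar runs almost along y, from about (355,193) to (351,258), with the foot at about (351,221). The key is at (246,280).

```bash
python3 - <<'E'
from h import *
f=snap('wrist')
im=f['frame']; hsv=cv2.cvtColor(im,cv2.COLOR_RGB2HSV)
m=cv2.inRange(hsv,(45,120,40),(80,255,255)); n,l,s,c=cv2.connectedComponentsWithStats(m)
for i in range(1,n):
    if s[i,4]>30: print('green',c[i],s[i],ray(f,c[i],.057))
dk=(im[180:270,312:390].max(2)<60).astype(np.uint8); 
n,l,s,c=cv2.connectedComponentsWithStats(dk)
for i in range(1,n):
    if s[i,4]>100: print('dark',s[i],c[i]+[312,180])
print('foot',ray(f,(351,221),.055))
p=ray(f,(355,193),.086);q=ray(f,(351,260),.086);print('bar',p,q,(p+q)/2,np.arctan2(*(p-q)[1::-1]))
C=[ray(f,u,.051) for u in ((215,127),(455,130),(437,300),(224,298))]
print(np.round(C,3)); 
print('win',ray(f,(290,219),.051))
a=cv2.resize(cv2.cvtColor(im,cv2.COLOR_RGB2BGR)[165:305,205:405],None,fx=4,fy=4,interpolation=cv2.INTER_CUBIC)
cv2.imwrite('pics/c2.png',a)
E
```

```text
green [237.92857143 158.19047619] [235 155   7   7  42] [ 0.53929925 -0.16842936  0.057     ]
green [243.83920368 284.82695253] [230 270  29  30 653] [ 0.5344881  -0.27049559  0.057     ]
dark [   6   10   65   73 3274] [349.82254123 223.47556506]
foot [ 0.62297286 -0.21975099  0.055     ]
bar [ 0.62345744 -0.19193362  0.086     ] [ 0.62034424 -0.24075708  0.086     ] [ 0.62190084 -0.21634535  0.086     ] 1.5071179714170166
[[ 0.523 -0.146  0.051]
 [ 0.701 -0.154  0.051]
 [ 0.696 -0.292  0.051]
 [ 0.515 -0.285  0.051]]
win [ 0.57486535 -0.2176088   0.051     ]
```

View pics/c2.png

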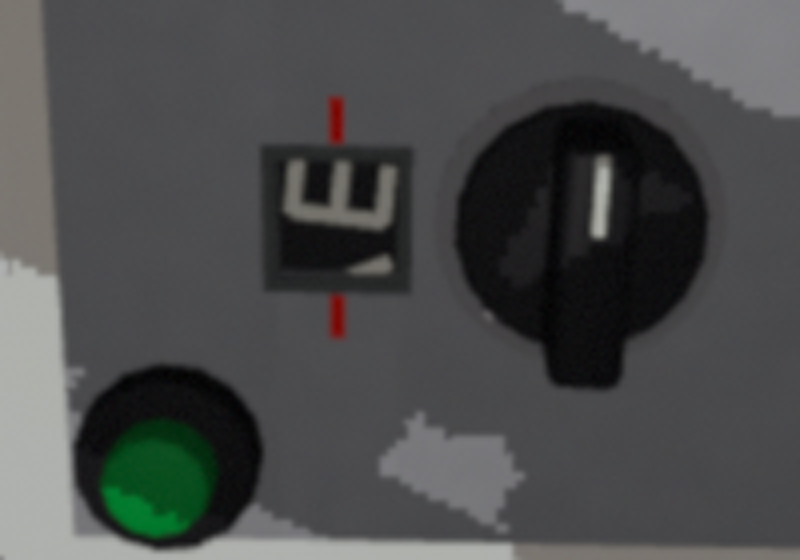

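```bash
python3 - <<'E'
from h import *
o=down(-.064)
env.reach([.622,-.218,.14],o)
print(env.movel([.622,-.218,.060],velocity=.1,guard=15))
env.close_gripper(40)
s=monitor.sense();print(s['clock'],s['finger_gap'],s['contact_force'],s['position'])
q=np.array(s['joints'])
for d in np.linspace(0,-1.64,5)[1:]:
    t=q.copy();t[5]+=d;env.set_joints(t)
    s=monitor.sense();print(s['joints'][5],s['ft_torque'],np.round(s['contact_force'],1))
env.release()
s=monitor.sense();env.movel([.622,-.218,.18])
env.reach([.6,-.216,.2],down(-0.03)) 
print(monitor.sense()['clock'])
f=snap('wrist');cv2.imwrite('pics/w2.png',cv2.resize(cv2.cvtColor(f['frame'],cv2.COLOR_RGB2BGR)[165:305,205:405],None,fx=3,fy=3))
E
```

```text
False
4.1833 0.15401689078857378 [ 6.42579406 -0.61692204 -1.83638632] [ 0.62311264 -0.21799196  0.06034015]
-0.8570343008707327 [-0.1076758   0.26480662 -0.01759024] [0.3 0.  0.1]
-1.2655946630754238 [-0.27961272  0.4363166   0.01825215] [-1.7 -0.9  0.1]
-1.675066677720544 [-0.55751493  0.62942909  0.06116636] [-2.  -1.8  1.1]
-2.083531182676705 [-0.6091287   0.68006592 -1.44644948] [-4.5 -3.1  1.8]
9.1417
```

View pics/w2.png

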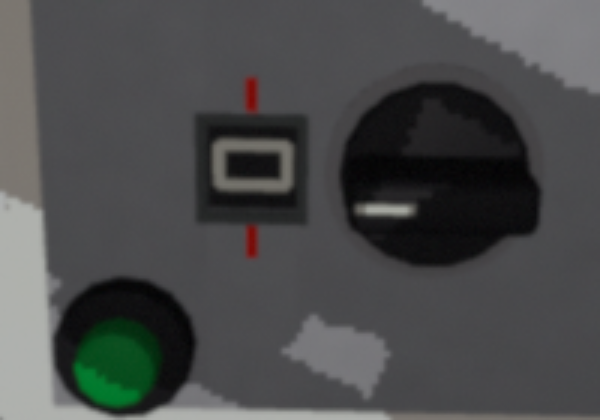

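The drum shows 0 centred in the window, and the stop was felt. Next are the two short jars in the tray.

```bash
cat >> h.py <<'E'
def go(p,phi):
    best=min((q for q in (kinematics.ik(p,down(a)) for a in (phi,phi+np.pi)) if q is not None),key=lambda q:abs(q[5]))
    env.set_joints(best)
def jarmove(src,dst,off,phi=np.pi/2-.04,phid=None):
    """src,dst: (x,y,support height)"""
    phid=phi if phid is None else phid
    env.release()
    go([src[0],src[1],.2],phi)
    g=env.movel([src[0],src[1],src[2]+off],velocity=.15,guard=12)
    if g: print('GUARD down',monitor.sense()['position']); return False
    env.close_gripper(45); s=monitor.sense(); print('gap',s['finger_gap'])
    env.movel([src[0],src[1],.21],velocity=.2); s=monitor.sense();print('lift',s['finger_gap'],np.round(s['contact_force'],1))
    go([dst[0],dst[1],.21],phid)
    env.movel([dst[0],dst[1],dst[2]+off+.03],velocity=.2)
    g=env.movel([dst[0],dst[1],dst[2]+off+.0005],velocity=.05,guard=6)
    print('placed',g,monitor.sense()['position']); env.release()
    env.movel([dst[0],dst[1],.2],velocity=.2)
    print('clock',monitor.sense()['clock']); return True
E
python3 - <<'E'
from h import *
if jarmove((.576,-.086,.03),(.44,-.11,0),.019):
    jarmove((.659,-.064,.03),(.44,-.01,0),.019)
go([.6,-.05,.25],np.pi/2)
snap('top','t2'); snap('scene','s2')
print(monitor.sense()['clock'])
E
```

```text
gap 0.4892831532637536
lift 0.4878283425619814 [-0.1  0.3 -2. ]
placed True [ 0.43949906 -0.10975919  0.01957366]
clock 17.25
gap 0.4978785973118515
lift 0.49395315827990016 [-0.  -0.6 -2.6]
placed True [ 0.43950443 -0.00988933  0.01957594]
clock 24.95
25.775
```

View pics/s2.png

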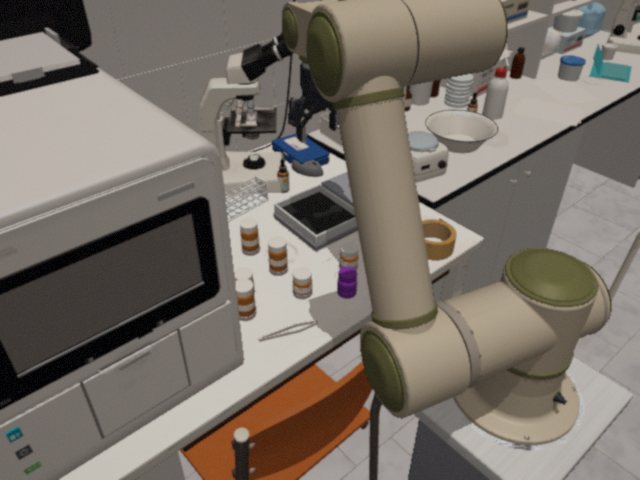

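Both left jars are out. Tall jar D has been knocked: it was at (264,301) and is now at (246,300). I'll remeasure it.

```bash
python3 - <<'E'
import cv2
a=cv2.imread('pics/t2.png')[140:340,130:380]; cv2.imwrite('pics/c3.png',cv2.resize(a,None,fx=3,fy=3,interpolation=cv2.INTER_CUBIC))
E
```

```text
(no output)
```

View pics/c3.png

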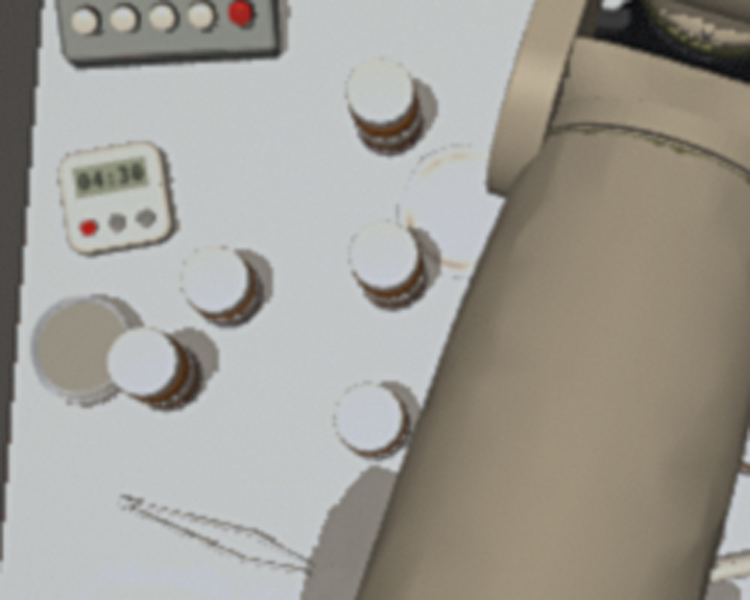

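```bash
python3 - <<'E'
from h import *
f=snap('top')
P={n:ray(f,u,.082)[:2] for n,u in dict(A=(257.3,171.5),B=(259.2,225.7),D=(178,260.3)).items()}
print({k:v.round(3) for k,v in P.items()}, proj(snap('scene'),[*P['D'],.082]))
jarmove((*P['A'],0),(.664,-.072,.03),.036) and jarmove((*P['B'],0),(.614,-.070,.03),.036)
go([.45,-.05,.3],np.pi/2)
a=snap('top')['frame'][140:340,130:420]
cv2.imwrite('pics/c4.png',cv2.resize(cv2.cvtColor(a,cv2.COLOR_RGB2BGR),None,fx=2.7,fy=2.7,interpolation=cv2.INTER_CUBIC))
E
```

```text
{'A': array([0.637, 0.123]), 'B': array([0.538, 0.115]), 'D': array([0.472, 0.255])} [244.56982255 283.75438795]
gap 0.4879341659917857
lift 0.49558901315248133 [-1.  1. -2.]
placed True [ 0.66354854 -0.07228909  0.06627579]
clock 36.25
gap 0.4944428342839347
lift 0.4903663265738425 [-0.3  0.7 -3.1]
placed True [ 0.61353497 -0.06994019  0.06656683]
clock 46.6583
```

View pics/c4.png

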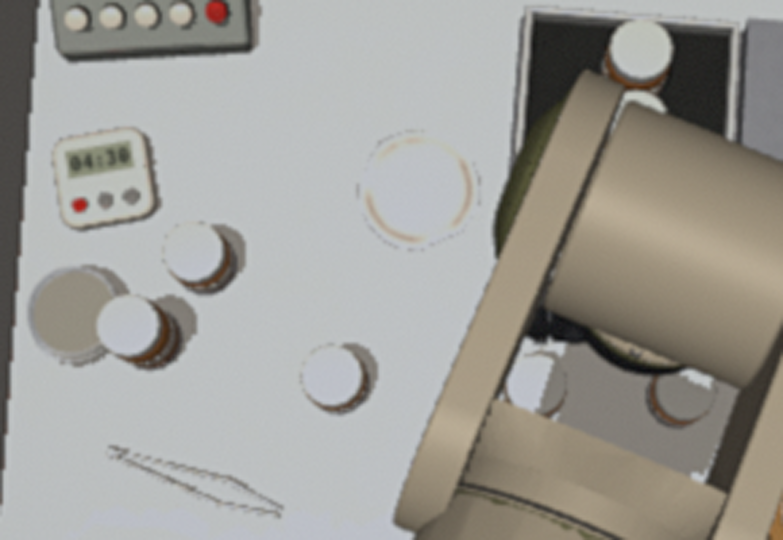

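Jars A and B stand in the tray, with caps at crop (640,50) and (640,110). D is unchanged and C and E stand undisturbed, so I'll fetch D with the jaws turned clear of C and the dish.

```bash
python3 - <<'E'
from h import *
jarmove((.472,.255,0),(.564,-.068,.03),.036,phi=.29,phid=np.pi/2-.04)
go([.40,.1,.33],np.pi/2)
f=snap('top'); g=snap('scene')
b=lambda f,r:cv2.cvtColor(f['frame'],cv2.COLOR_RGB2BGR)[r]
a=b(f,np.s_[130:330,130:490]); c=b(g,np.s_[170:340,210:450])
a=cv2.resize(a,None,fx=2,fy=2,interpolation=cv2.INTER_CUBIC); c=cv2.resize(c,(720,180*2)[:2] if 0 else None,fx=1.15,fy=1.15)
out=np.zeros((a.shape[0]+c.shape[0],720,3),np.uint8);out[:a.shape[0]]=a;out[a.shape[0]:,:c.shape[1]]=c
cv2.imwrite('pics/c5.png',out)
E
```

```text
gap 0.4954825281184492
lift 0.49234688643949437 [ 0.4  0.5 -1.5]
placed True [ 0.56352559 -0.06792089  0.06646765]
clock 55.55
```

View pics/c5.png

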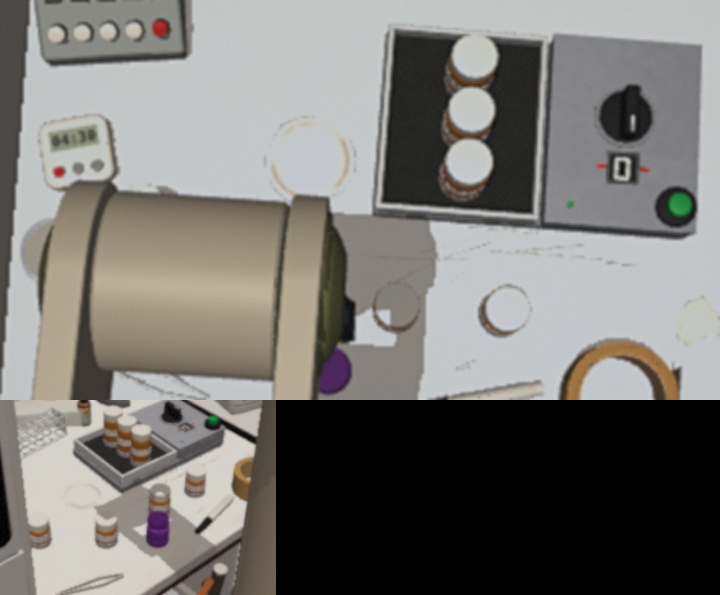

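All three tall jars stand in the tray, four short jars stand on the desk, and the drum shows 0. Next I'll locate the key from two views and press it.

```bash
python3 - <<'E'
from h import *
def green(f):
    hsv=cv2.cvtColor(f['frame'],cv2.COLOR_RGB2HSV);m=cv2.inRange(hsv,(45,90,40),(85,255,255))
    n,l,s,c=cv2.connectedComponentsWithStats(m);V=f['view']
    k=[i for i in range(1,n) if s[i,4]>50 and np.linalg.norm(ray(f,c[i],.057)[:2]-[.538,-.269])<.03][0]
    (x,y),r=cv2.minEnclosingCircle(np.argwhere(l==k)[:,::-1].astype(np.float32)); return np.array([x,y])
t=snap('top')
for u in ((474,57),(471,110),(468,160)): 
    d=ray(t,(130+u[0]/2,130+u[1]/2),.112)[:2]-[.614,-.070]; print('tray xy',Ro.from_euler('z',.042).apply([*d,0])[:2].round(3))
a=green(t)
go([.50,-.26,.2],0)
w=snap('wrist'); b=green(w)
for z in (.051,.055,.06,.065,.07): print(z,ray(t,a,z)[:2].round(4),ray(w,b,z)[:2].round(4))
E
```

```text
tray xy [ 0.044 -0.   ]
tray xy [-0.004 -0.   ]
tray xy [-0.049 -0.   ]
0.051 [ 0.5424 -0.2679] [ 0.54   -0.2697]
0.055 [ 0.5416 -0.2669] [ 0.5394 -0.2686]
0.06 [ 0.5407 -0.2656] [ 0.5387 -0.2672]
0.065 [ 0.5398 -0.2643] [ 0.538  -0.2658]
0.07 [ 0.5389 -0.263 ] [ 0.5373 -0.2644]
```

```bash
python3 - <<'E'
from h import *
env.close_gripper(30)
go([.540,-.267,.10],0)
g=env.movel([.540,-.267,.066],velocity=.06,guard=6); print('approach',g,monitor.sense()['position'])
z=.066
while z>.044:
    z-=.001; g=env.movel([.540,-.267,z],velocity=.02,guard=14)
    s=monitor.sense();print(round(s['position'][2],4),g,round(s['contact_force'][2],2))
    if g or abs(s['contact_force'][2])>13: break
env.hold(.2)
snap('wrist','press')
env.movel([.540,-.267,.16]);print(monitor.sense()['clock'])
E
```

```text
approach True [ 0.53990232 -0.26707493  0.06705919]
0.0668 False 18.88
61.825
```

The first guarded move stopped without logging the travel. I'll press again in fine steps to see the spring profile; the drum is still at 0.

```bash
python3 - <<'E'
from h import *
go([.540,-.267,.09],0); f0=monitor.sense()['contact_force'][2]; z=.08
env.movel([.540,-.267,z],velocity=.05)
while z>.055:
    z-=.001; env.movel([.540,-.267,z],velocity=.02,guard=25)
    s=monitor.sense();F=s['contact_force'][2]-f0;print(round(z,4),round(s['position'][2],4),round(F,2))
    if F>10: break
env.hold(.3)
f=snap('wrist','press')
env.movel([.540,-.267,.16]);env.hold(.2);print(monitor.sense()['clock'])
E
```

```text
0.079 0.0792 -0.28
0.078 0.0779 -0.26
0.077 0.0769 -1.55
0.076 0.0759 -2.04
0.075 0.0749 -0.49
0.074 0.0739 -0.34
0.073 0.0731 -0.62
0.072 0.0721 0.85
0.071 0.0711 0.87
0.07 0.0701 2.99
0.069 0.0691 2.93
0.068 0.0681 2.62
0.067 0.0671 3.35
0.066 0.0669 11.36
67.3833
```

View pics/press.png

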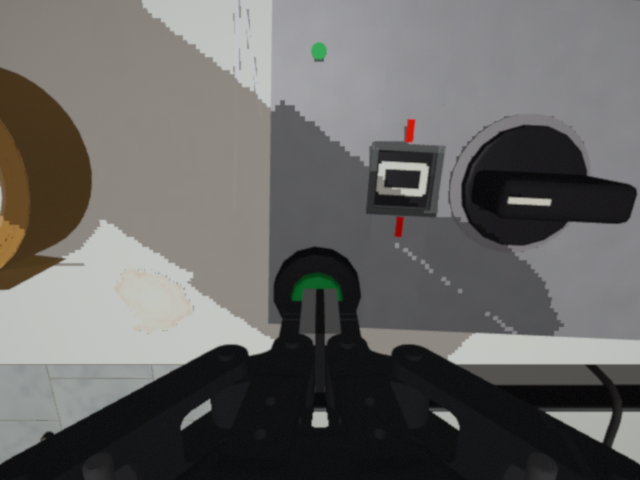

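The force rises from about 0.073 to 0.067 m and then hits a hard stop, so the key went its full 6 mm. The picture shows the drum still at 0, so I'll turn it up to 6.

```bash
python3 - <<'E'
from h import *
env.release()
p=[.622,-.218]
q=np.array(kinematics.ik([*p,.15],down(1.53))); print(q.round(3))
if q[5]>0: q[5]-=np.pi
env.set_joints(q)
print(env.movel([*p,.060],velocity=.1,guard=15)); env.close_gripper(40)
s=monitor.sense();q=np.array(s['joints']);print(q[5],s['finger_gap'])
for d in np.linspace(0,3.0,7)[1:]:
    t=q.copy();t[5]+=d;env.set_joints(t)
s=monitor.sense();print(s['joints'][5]-q[5],np.round(s['ft_torque'],2))
env.hold(.3);env.release();env.movel([*p,.18])
env.reach([.6,-.216,.2],down(-0.03)) 
f=snap('wrist');cv2.imwrite('pics/w3.png',cv2.resize(cv2.cvtColor(f['frame'],cv2.COLOR_RGB2BGR)[165:305,205:405],None,fx=4,fy=4,interpolation=cv2.INTER_CUBIC))
print(monitor.sense()['clock'])
E
```

```text
[-0.514  0.675  1.153 -0.     1.314 -2.044]
False
-2.0441450567226593 0.15689393062045887
2.9980792309195623 [ 0.16 -2.21 -0.07]
77.725
```

View pics/w3.png

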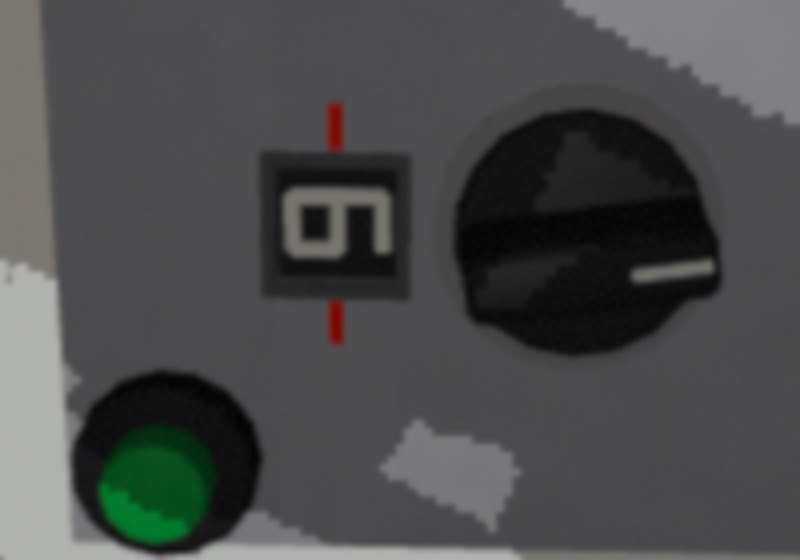

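The 6 is centred within a few pixels (numeral at y≈221, window centre at about 224). I'll retreat for one last look.

```bash
python3 - <<'E'
from h import *
env.set_joints([-1.466, 0.313, 1.498, 0, 1.331, -0.223]);env.hold(.5)
f=snap('top'); g=snap('scene')
a=cv2.cvtColor(f['frame'],cv2.COLOR_RGB2BGR)[130:360,130:500]; c=cv2.cvtColor(g['frame'],cv2.COLOR_RGB2BGR)[160:360,210:500]
a=cv2.resize(a,None,fx=1.3,fy=1.3); c=cv2.resize(c,None,fx=1.45,fy=1.45)
out=np.zeros((a.shape[0]+c.shape[0],490,3),np.uint8);out[:a.shape[0],:a.shape[1]]=a;out[a.shape[0]:,:c.shape[1]]=c
cv2.imwrite('pics/fin.png',out)
print(monitor.sense()['clock'])
E
```

```text
80.1917
```

View pics/fin.png

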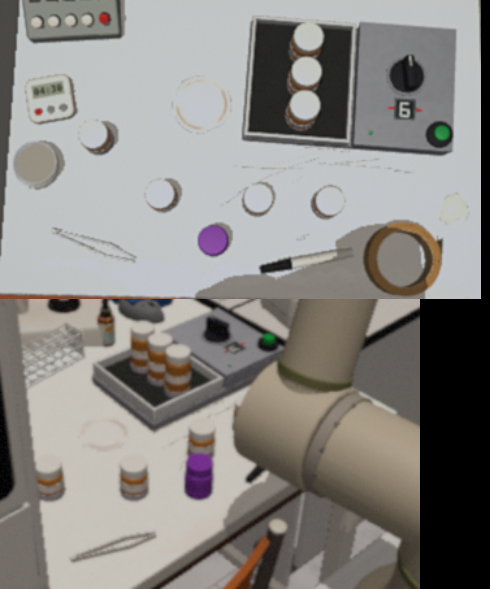

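The last look shows three tall jars in the tray, four short jars standing on the desk and the drum at 6. The bystanders are where they were and the arm is clear.

```bash
python3 -c "
from bench import job; job.hand_in()"
```

```text
the job is handed in; nothing more can be done
```

The shaker is loaded, started and set to 6, and the job was handed in at about 80 s of the 210 s allowed; no verdict is reported.

- **Drum to 0:** I turned it back from about 1.6 rad until it met the stop; the picture showed 0 centred in the window.
- **Jars:** Both left-over short jars were moved to the desk. All three tall jars are in the tray, measured at x of about +44, -4 and -49 mm and y of about 0 from the tray centre. One tall jar had been knocked aside during the run, so I measured it again before picking it up.
- **Start key:** I pressed it twice with the drum at 0. The first press stopped without showing how far the key had moved. The second showed the full travel of about 6 mm to a hard stop.
- **Drum to 6:** I then turned it up by 3.0 rad, and the picture showed 6 within a few pixels of centre.

In the final pictures the three tall jars stand in the tray and all four short jars are upright on the desk. The timer, tape and forceps have not visibly moved, and the arm was clear of everything. That the key came back up was judged only from the pictures. None of the last checks failed or disagreed.

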